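# Free a tube from a mixer clamped by a left-hand-thread knob

## Robot

A 6-joint arm with a two-finger parallel gripper is mounted at the origin on the work surface. World frame = base frame: x ahead of the robot, y to its left, z up, the work surface at z = 0. Lengths are in m, angles in rad, forces in N, time in s.
With the tool pointing down it reaches from about 0.35 to 0.775 m from the base axis. Payload 5.5 kg.
Tool frame: the origin (TCP) lies midway between the tips of the shut fingers; the grasp point (between the pads) lies 19 mm behind it; z points along the fingers, y is the direction in which the jaws open and shut (so a half turn about z gives the same grasp; the last joint's range is limited). The gripper opens to 85 mm and grips with 20 to 120 N. Pads are 22 mm wide; open, the fingers measure 114 mm over their backs; the gripper's body (76 mm by 85 mm) begins 54 mm behind the grasp point. The pads swing forward as they close: fully open they stand 13 mm farther back than shut.
Start: joints at [-1.431, 0.313, 0.046, 1.304, 0, 1.431], TCP at [0.159, -0.553, 0.231] pointing down, gripper open.
Joint ranges: [-2.76, 2.76], [-0.86, 1.69], [-1.03, 1.26], [-2.2, 2.34], [-1.47, 1.5], [-3.14, 3.14]. Speed limits (rad/s): [2.57, 2.57, 3.14, 3.14, 3.14, 3.14].

## Interface

Orientations are given as a unit quaternion [w, x, y, z].
In Python, from workcell import env gives the robot as it stands.
- The arm moves only by the shell command python3 -m creep 'ROWS' [OPENING] [FORCE]. ROWS is JSON, a list of rows, each a list of 6 numbers: the shift along the tool's x, y, z in m, then the turn, a rotation vector about the tool's x, y, z in degrees. A call has exactly 8 rows; each row is the pose to reach, as a shift and turn from the pose commanded when the call began, along the tool's axes at that moment; what a row does not reach only later rows make up. A row lasts 1/10 s, in which the tool goes at most 50 mm and 8.59 degrees, less where a joint would pass 70% of its speed; a pose out of reach is approached as far as the arm can. A call with a gripper value outside its range is refused whole. OPENING is the finger opening in m, from 0 to 0.0854, set as the call begins (- or left out, the last holds). The fingers move at their own pace and stop on an object; FORCE is the grip in N (left out, the last holds). Time passes only in rows, so rows that repeat a pose let the fingers close, or fill a call up. It gives the time, the measured TCP pose, the force and the opening at its end, in the units of the state.
- env.get_state(): the state, without advancing time (a new reading comes with each control period).
- env.read_camera(name): name is "side" or "top"; returns (picture, depth): 400x640x3 uint8, blue, green, red; 400x640 float32, m along the optical axis (not along the pixel's ray), 0 where there is no reading.
- env.camera_params(name): a dict with "fx", "fy", "cx", "cy" (pixels), "position" and "orientation" of the camera in the world. Camera axes: x right, y up, looking along -z (the intrinsics and any distortion apply to the point x, -y, -z); pixel columns grow to the right and rows downward; lengths in m; the calibration is good to about 2 mm. A picture is of the moment at which its call begins. camera_params takes no time and is no camera call.
- env.hand_in(): hands the job in, once; it reports no verdict.
The state is a dict: "clock": time; "joint_pos": joint angles; "qvel": joint speeds; "tau": joint torques, N m; "tcp_pos": TCP position; "orientation": TCP orientation; "wrist_force": force on the tool from outside, world axes, zero at the start; "ft_torque": the same for the moment, N m; "finger_gap": finger opening in m.
Only numpy, scipy, OpenCV 4.12 (cv2) and the standard library are available. Lean on these libraries where they do the work, as an engineer would, in place of code of your own. Each camera call takes 0.05 s, during which the arm holds its last target. There are 200 camera calls.

## Task

The red-capped tube is clamped on the sloping head of the tube mixer under a steel strap, whose orange wing knob has a left-hand thread: turn the knob clockwise (seen from its outer end) until it is fully loose and the strap has risen. Then lift the red-capped tube over the ledge at its cap end, draw it up the slope from under the strap, and lay it flat inside the yellow tray, lowering it in the gripper and not dropping it. Leave the blue-capped tube in its cradle and do not disturb the other things on the bench.

Things in the scene. Friction and masses are not known exactly. Their poses are not given: they have to be found in the camera images.
- mixer: Tube mixer, fixed: white and grey casing 170 (x) x 190 (y) mm with a sloping aluminium head. Origin: centre of its underside on the bench; z up; x points level from its low front edge, which faces the robot, to its high rear edge. Stands anywhere with yaw up to about 0.3 rad either way.
- head_face (a point): Middle of the head's sloping face, 105 mm above the bench; axes as mixer (level). The face slopes 30 degrees: up the slope = mixer (cos30, 0, sin30); its outward normal = mixer (-sin30, 0, cos30) leans to the robot, so a tool meeting it squarely is tilted 30 degrees. The face runs from -77 to +81 mm along the slope and +-86 mm across.
- left_cradle (a point): Middle of the floor of the cradle on the mixer's +y side, 48 mm from the middle of the face and 4 mm above it; axes as mixer. Along the slope from here: foot stop below -55.5 mm; side rails (12 mm above the floor) from -53 to -7 mm; ledge from +61.5 to +67.5 mm, 26 mm wide, 11 mm above the floor. A lying cap reaches 2.5 mm below the floor: raise it over 13.5 mm along the normal to pass.
- right_cradle (a point): The same for the cradle on the mixer's -y side.
- strap_mid (a point): Middle of the steel strap's underside, 32 mm down the slope from the middle of the face; z along the face normal, x up the slope. The strap is 18 mm (x) x 150 mm (y) x 7 mm and lies over both tubes. With the knob tight it is 34 mm above the face, about 1 mm above the tubes, so that none can be raised over its ledge. It rises with the knob.
- knob (a joint): Turn of the orange wing knob, rad: 0 = screwed fully down (stop), 2.8 = fully loose (stop). It grows as the knob is turned CLOCKWISE seen from its outer end, looking at the face (left-hand thread); anticlockwise only tightens. Starts at 0 to 0.25. Knob and strap rise 6 mm per rad along the face normal. It needs about 0.2 N m and stays where it is left.
- knob_grip (a point): Middle of the knob's wing, on its axis. The wing is a bar 48 mm long, 14 mm thick, 26 mm high (13 mm above and below this point). Site axes: z outward along the knob's axis (the face normal), x along the wing's length, y across its 14 mm thickness; they turn and rise with it. Tight, the wing lies along the slope and the point is 62 mm above the face, 21 mm above the strap; a 28 mm hub fills the lowest 4 mm over the strap.
- red_tube: White tube with a red cap, loose, 115 mm long, 70 g (may vary): body 29 mm diameter, cap 34 mm diameter and 22 mm long. Origin: on its axis, at mid-length; its x axis runs along the tube towards the cap. Starts in the left or the right cradle, cap up the slope, its axis 18.6 mm above the face, its origin 2.5 mm up the slope from the middle of the face.
- red_tube_cap (a point): Middle of the red cap, on the tube's axis, 46.5 mm from the tube's origin (the cap spans 35.5 to 57.5 mm).
- red_tube_foot (a point): The other end of the red-capped tube, on its axis.
- blue_tube: The same tube with a blue cap, in the other cradle; same frame. It stays there.
- tray: Yellow open tray, fixed, 220 (x) x 140 (y) mm outside and 26 mm high, walls and floor 4 mm thick. Origin: centre of its underside on the bench. With the tube lying in it the tube's axis is about 20 mm above the bench.
- wash_bottle: White bottle, 72 mm diameter, 170 mm tall, bystander; origin at its foot.
- timer: Black box 45 x 65 x 30 mm, bystander; origin at its underside.
- marker: Blue pen 14 mm thick, about 120 mm long, lying; bystander; origin at its underside.
- petri: Glass dish 90 mm diameter, 30 mm high, bystander; origin at its underside.
- beaker: Glass beaker 66 mm diameter, 85 mm high, bystander; origin at its foot.
- reagent_jar: Amber jar with an orange lid, 60 mm diameter, 75 mm high, bystander; origin at its foot.
Not all that is in view belongs to the job. Leave any green or pink look-alike of the red_tube alone.

How it is judged:
On the way, in this order (a step that is already met when the one before it is completed fails the run):
1. the knob is turned clockwise until fully loose (past 2.4 rad) with the red-capped tube still in its cradle (value of joint knob above 2.4 rad and distance of red_tube from where it was at the start of the episode below 0.03 m), for 0.1 s.
2. the red-capped tube is drawn out of its cradle (60 mm from its start) (distance of red_tube from where it was at the start of the episode above 0.06 m), for 0.1 s.
3. the red-capped tube is lowered into the tray while the fingers still touch it (both ends of its axis inside the walls and less than 45 mm above the bench) (x of red_tube_cap in the frame of tray between -0.104 and 0.104 m and y of red_tube_cap in the frame of tray between -0.065 and 0.065 m and x of red_tube_foot in the frame of tray between -0.104 and 0.104 m and y of red_tube_foot in the frame of tray between -0.065 and 0.065 m and z of each of red_tube_cap, red_tube_foot in the frame of tray below 0.045 m and contact force between the fingers and red_tube above 0.3 N), for 0.05 s.
At the end, for the whole second after the job is handed in: The red-capped tube lies flat and at rest inside the yellow tray (both ends of its axis within the walls and less than 30 mm above the bench), the knob is still loose (past 2.4 rad), and the blue-capped tube is in its cradle within 12 mm of where it started (x of red_tube_cap in the frame of tray between -0.104 and 0.104 m and y of red_tube_cap in the frame of tray between -0.065 and 0.065 m and x of red_tube_foot in the frame of tray between -0.104 and 0.104 m and y of red_tube_foot in the frame of tray between -0.065 and 0.065 m and z of each of red_tube_cap, red_tube_foot in the frame of tray below 0.03 m and linear speed of red_tube below 0.02 m/s and value of joint knob above 2.4 rad and distance of blue_tube from where it was at the start of the episode below 0.012 m); the robot touches nothing.
It fails at once if the blue-capped tube is moved more than 12 mm from its place (distance of blue_tube from where it was at the start of the episode above 0.012 m).
It fails at once if a bystander is moved by more than 30 mm (distance of any of wash_bottle, timer, marker, petri, beaker, reagent_jar from where it was at the start of the episode above 0.03 m).
It also fails if it takes over 67 s, if anything falls off the work surface, if the arm or the gripper's body presses on something with over 40 N, if the wrist force passes 120 N, or if a joint passes its speed limit or range.

## Working session

There is one attempt and no reset: what is moved stays moved. The work goes in short steps, Python scripts to look and compute and a shell command to move; the robot and the scene stay as the last step left them, time stands still between calls to the robot, and variables do not carry over. Pictures are saved under pics/ and viewed, about 8 in all and at most 12, crops included, and the job is handed in when it is done.

```bash
mkdir -p pics; ls
cat > h.py <<'E'
import numpy as np, cv2
from scipy.spatial.transform import Rotation as R
from workcell import env
def rot(q): return R.from_quat([q[1],q[2],q[3],q[0]])
def cam(n):
    im,d=env.read_camera(n); p=env.camera_params(n)
    v,u=np.mgrid[0:400,0:640]
    c=np.stack([(u-p['cx'])/p['fx']*d,-(v-p['cy'])/p['fy']*d,-d],-1)
    P=rot(p['orientation']).apply(c.reshape(-1,3)).reshape(400,640,3)+p['position']
    P[d==0]=np.nan
    return im,d,P
E
python3 - <<'E'
from h import *
for n in('top','side'):
    im,d,P=cam(n); print({k:np.round(v,3) for k,v in env.camera_params(n).items()} if 1 else 0)
    cv2.imwrite(f'pics/{n}0.png',im); np.savez(f'{n}0.npz',im=im,P=P)
print(env.get_state())
E
```

```text
pics
{'fx': np.float64(516.997), 'fy': np.float64(516.997), 'cx': np.float64(321.65), 'cy': np.float64(197.349), 'position': array([ 0.228, -0.   ,  1.309]), 'orientation': array([-0.676, -0.072,  0.079,  0.729])}
{'fx': np.float64(424.303), 'fy': np.float64(424.303), 'cx': np.float64(316.08), 'cy': np.float64(191.326), 'position': array([0.403, 0.785, 0.688]), 'orientation': array([-0.03 , -0.028,  0.454,  0.89 ])}
{'clock': 0.1, 'joint_pos': array([-1.43061808e+00,  3.13913033e-01,  4.50874938e-02,  1.30359784e+00,
        1.16186465e-05,  1.43118698e+00]), 'qvel': array([ 0.00050793, -0.00087841,  0.00184705, -0.00210658,  0.00146677,
       -0.00112577]), 'tau': array([ 2.80367676e-03, -4.81727242e+01,  2.99242705e+01,  1.27965599e-02,
       -1.83213178e-04,  4.49240133e-06]), 'tcp_pos': array([ 0.15871173, -0.55218773,  0.23050294]), 'orientation': array([-8.13529930e-04,  9.90230484e-01,  1.39437898e-01,  5.57791414e-06]), 'wrist_force': array([-0.27778891, -0.36572403,  0.10878034]), 'ft_torque': array([-0.02275315,  0.04407426,  0.04564403]), 'finger_gap': 0.08514368622698057}
```

View pics/top0.png

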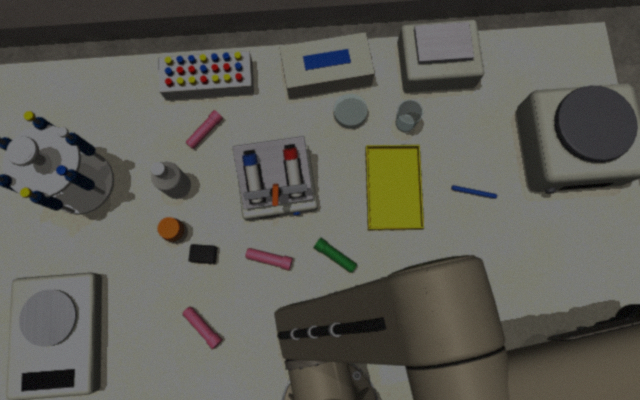

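View pics/side0.png

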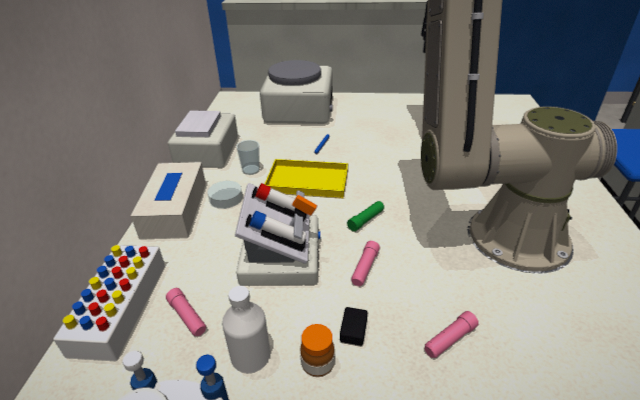

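The mixer is at about px (275,178) in the top view. The red tube's cap is at (291,152) in the right cradle, the blue cap at (250,158), the orange knob at (276,194) and the tray at (394,188). The side view agrees. Next I'll measure these.

Run:
```python
from h import *
def blobs(n,lo,hi,box):
    z=np.load(n+'0.npz');im,P=z['im'],z['P']
    hsv=cv2.cvtColor(im,cv2.COLOR_BGR2HSV)
    m=cv2.inRange(hsv,lo,hi)>0
    b=np.zeros_like(m);b[box[1]:box[3],box[0]:box[2]]=1
    return P[m&b&~np.isnan(P[...,0])]
T=(225,130,320,225)
for n,T in(('top',T),('side',(225,170,330,285))):
  for nm,lo,hi in(('orange',(6,170,120),(18,255,255)),('red',(0,170,70),(4,255,255)),('blue',(105,120,60),(125,255,255))):
    p=blobs(n,lo,hi,T); p=p[p[:,2]>.11]
    print(n,nm,len(p),p.mean(0).round(4),np.percentile(p,[3,50,97],axis=0).round(4).tolist())
    if nm=='orange':
        t=p[p[:,2]>.0]; c,a,_=cv2.minAreaRect((t[:,:2]*1000).astype(np.float32)); print('rect',c,a,_)
for n,b in(('top',(350,130,440,245)),('side',(255,150,360,205))):
    p=blobs(n,(22,120,60),(36,255,255),b); 
    print(n,'tray',len(p),cv2.minAreaRect((p[:,:2]*1000).astype(np.float32)),np.percentile(p[:,2],[5,50,97]).round(4))
# face plane
for n,b in(('top',(232,135,318,222)),('side',(228,178,318,270))):
    z=np.load(n+'0.npz');P=z['P'][b[1]:b[3],b[0]:b[2]].reshape(-1,3);P=P[~np.isnan(P[:,0])&(P[:,2]>.05)]
    rng=np.random.default_rng(0);best=0
    for _ in range(3000):
        q=P[rng.choice(len(P),3,False)];nn=np.cross(q[1]-q[0],q[2]-q[0]);L=np.linalg.norm(nn)
        if L<1e-6: continue
        nn/=L; nn*=np.sign(nn[2])
        if abs(nn[2]-.866)>.06: continue
        i=abs((P-q[0])@nn)<.002
        if i.sum()>best: best=i.sum();bi=i
    q=P[bi];c=q.mean(0);nn=np.linalg.svd(q-c)[2][2];nn*=np.sign(nn[2])
    print(n,'plane',best,c.round(4),nn.round(4),'yaw',np.arctan2(-nn[1],-nn[0]))
    print(cv2.minAreaRect((q[:,:2]*1000).astype(np.float32)))
```

```text
top orange 24 [0.4897 0.0855 0.1547] [[0.4768, 0.0816, 0.1464], [0.4892, 0.0858, 0.154], [0.5051, 0.0887, 0.1646]]
rect (490.2527770996094, 85.13414764404297) (5.253270626068115, 31.392181396484375) 84.35871887207031
top red 92 [0.5861 0.0447 0.1593] [[0.577, 0.033, 0.1519], [0.5863, 0.0443, 0.1597], [0.5965, 0.0566, 0.1663]]
top blue 107 [0.5795 0.1407 0.1583] [[0.5699, 0.1288, 0.1516], [0.5791, 0.1401, 0.1584], [0.5903, 0.1536, 0.1647]]
side orange 259 [0.4962 0.0914 0.1489] [[0.4743, 0.0832, 0.1321], [0.495, 0.0928, 0.1491], [0.5166, 0.0969, 0.164]]
rect (531.0043334960938, 73.72822570800781) (25.756610870361328, 127.31964111328125) 65.51622772216797
side red 148 [0.5882 0.0557 0.1532] [[0.5765, 0.0403, 0.1407], [0.5877, 0.0575, 0.1541], [0.6028, 0.0638, 0.1634]]
side blue 195 [0.5816 0.1507 0.1531] [[0.5695, 0.1342, 0.1397], [0.5813, 0.1528, 0.1544], [0.5971, 0.1596, 0.1639]]
top tray 4576 ((523.0949096679688, -212.50250244140625), (145.7023162841797, 221.28457641601562), 86.26294708251953) [0.0004 0.0051 0.0277]
side tray 2566 ((540.428466796875, -158.5723419189453), (301.60223388671875, 248.3800048828125), 69.46805572509766) [0.0024 0.0055 0.0266]
top plane 1508 [0.5684 0.0899 0.1128] [-0.5045 -0.0358  0.8627] yaw 0.0708693748102647
((557.9102172851562, 90.31464385986328), (136.57974243164062, 171.43846130371094), 4.170748233795166)
side plane 1516 [0.5678 0.1169 0.1141] [-0.4973 -0.033   0.8669] yaw 0.06626780249600965
((556.7022705078125, 92.91714477539062), (137.00660705566406, 173.40562438964844), 4.054044246673584)
```

```bash
cat >> h.py <<'E'
yaw=.070; F=np.array([.5555,.0915,.105]); Mz=R.from_euler('z',yaw)
s=Mz.apply([np.cos(np.pi/6),0,.5]); n=Mz.apply([-.5,0,np.cos(np.pi/6)]); my=Mz.apply([0,1,0])
RK=R.from_matrix(np.stack([-s,my,-n],1))
def fp(a,b,c): return F+a*s+b*my+c*n     # face coords, m
def to(p,Rt):
    st=env.get_state(); R0=rot(st['orientation'])
    d=R0.inv().apply(np.array(p)-st['tcp_pos']); r=(R0.inv()*Rt).as_rotvec(degrees=True)
    print('shift',d.round(4),'rot',r.round(1),'|r|',np.linalg.norm(r).round(1))
def face():
    st=env.get_state(); d=st['tcp_pos']-F; print('face coords',(d@s).round(4),(d@my).round(4),(d@n).round(4),'q',st['joint_pos'].round(2),'F',st['wrist_force'].round(1),'rotvec',(RK.inv()*rot(st['orientation'])).as_rotvec(degrees=True).round(1),'gap',round(st['finger_gap'],4),'t',st['clock'])
E
python3 -m creep '[[0.02,-0.02,-0.02,0,0,-6],[0.05,-0.06,-0.05,0,0,-14],[0.09,-0.10,-0.05,0,0,-22],[0.13,-0.14,-0.05,0,0,-30],[0.17,-0.18,-0.05,0,0,-38],[0.20,-0.22,-0.05,0,0,-46],[0.24,-0.26,-0.05,0,0,-54],[0.26,-0.29,-0.05,0,0,-60]]' 0.045 40
python3 - <<'E'
from h import *
to(fp(-.032,0,.13),RK);face()
E
```

```text
clock: 0.9
tcp_pos: [0.3218, -0.2179, 0.2811]
orientation: [0.0, 0.786, 0.618, 0.0]
wrist_force: [1.5, -0.0, 0.5]
finger_gap: 0.0452
shift [0.3278 0.0653 0.0795] rot [ -28.1  -20.5 -104.9] |r| 110.5
face coords -0.1326 -0.2923 0.2799 q [-0.8  -0.06 -0.27  1.37  0.    1.01] F [ 1.5 -0.   0.5] rotvec [ 28.1  20.5 104.9] gap 0.0452 t 0.9
```

```bash
python3 -m creep '[[0.03,0.005,0,0,0,-7],[0.06,0.01,0,0,0,-15],[0.09,0.02,0,0,0,-23],[0.12,0.03,0,0,0,-31],[0.15,0.03,0,0,0,-39],[0.18,0.03,0,0,0,-47],[0.20,0.04,0,0,0,-54],[0.22,0.04,0,0,0,-60]]'
python3 - <<'E'
from h import *
to(fp(-.032,0,.13),RK);face()
E
```

```text
clock: 1.7
tcp_pos: [0.414, -0.0149, 0.2809]
orientation: [-0.0, 0.372, 0.928, -0.0]
wrist_force: [-0.1, 0.0, -0.8]
finger_gap: 0.0448
shift [0.0335 0.1061 0.0793] rot [-12.5 -28.2 -46.5] |r| 55.8
face coords -0.0407 -0.0962 0.2267 q [-0.23 -0.01 -0.22  1.36 -0.    0.53] F [-0.1  0.  -0.8] rotvec [12.5 28.2 46.5] gap 0.0448 t 1.7
```

```bash
python3 -m creep '[[0.004,0.013,0,-1.5,-3.5,-5.8],[0.008,0.026,0.01,-3.1,-7,-11.6],[0.013,0.04,0.02,-4.7,-10.5,-17.4],[0.017,0.053,0.03,-6.2,-14.1,-23.2],[0.021,0.066,0.045,-7.8,-17.6,-29],[0.025,0.08,0.06,-9.4,-21.1,-34.9],[0.03,0.093,0.07,-10.9,-24.7,-40.7],[0.0335,0.106,0.079,-12.5,-28.2,-46.5]]'
python3 - <<'E'
from h import *
to(fp(-.032,0,.052),RK);face()
im,d,P=cam('side');b=im[130:290,215:375];cv2.imwrite('pics/s1.png',cv2.resize(b,(640,640))[:600])
im,d,P=cam('top');b=im[120:240,215:335];cv2.imwrite('pics/t1.png',cv2.resize(b,None,fx=5,fy=5))
E
```

```text
clock: 2.5
tcp_pos: [0.4619, 0.0845, 0.2012]
orientation: [0.259, -0.033, 0.965, 0.009]
wrist_force: [-0.1, 0.4, -0.1]
finger_gap: 0.0449
shift [-0.0011  0.0005  0.0782] rot [-0.1  0.1 -0.1] |r| 0.1
face coords -0.0331 -0.0004 0.1302 q [-0.02 -0.28 -0.79  0.55  0.04 -0.08] F [-0.1  0.4 -0.1] rotvec [ 0.1 -0.1  0.1] gap 0.0449 t 2.5
```

View pics/s1.png

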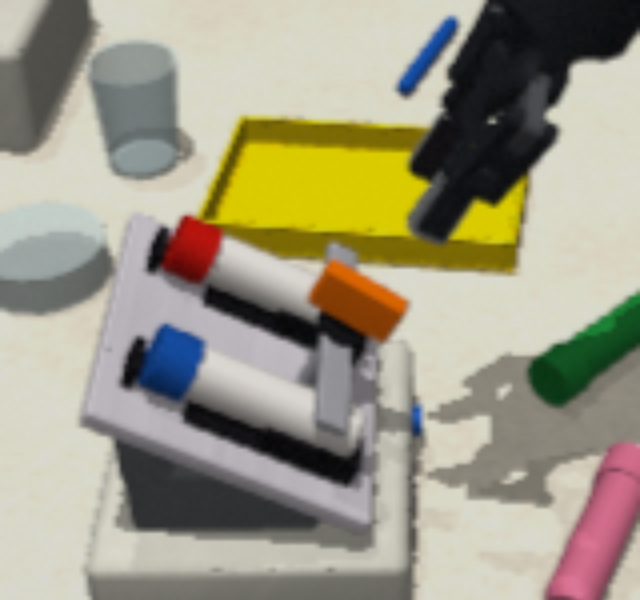

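The side crop shows the orange wing at about (360,300), lying nearly along the slope. The open fingers are above it and aligned with it. I'll check the wing in face coordinates, then descend.

Run:
```python
from h import *
z=np.load('side0.npz');im,P=z['im'],z['P'];h=cv2.cvtColor(im,cv2.COLOR_BGR2HSV)
m=(cv2.inRange(h,(6,170,90),(18,255,255))>0);m[:170]=0;m[285:]=0;m[:,:285]=0;m[:,330:]=0
p=P[m]-F;f=np.stack([p@s,p@my,p@n],1);f=f[f[:,2]>.03]
print(len(f),np.percentile(f,[3,50,97],axis=0).round(4))
g=f[(f[:,2]<.070)]; A=np.polyfit(g[:,0],g[:,1],1);print('side face line',A, 'y at -.032',np.polyval(A,-.032))
```

```text
264 [[-0.0514 -0.0026  0.0541]
 [-0.0304  0.0053  0.0683]
 [-0.0098  0.0104  0.0776]]
side face line [-1.90768386e-01  1.81637377e-04] y at -.032 0.006286225717404841
```

```bash
python3 -m creep '[[0,0,0.01,0,0,0],[0,0,0.02,0,0,0],[0,0,0.03,0,0,0],[0,0,0.04,0,0,0],[-0.001,0,0.05,0,0,0],[-0.001,0,0.06,0,0,0],[-0.001,0,0.07,0,0,0],[-0.001,0,0.076,0,0,0]]'
python3 - <<'E'
from h import *
face()
E
```

```text
clock: 3.4
tcp_pos: [0.5016, 0.0861, 0.1357]
orientation: [0.258, -0.031, 0.966, 0.009]
wrist_force: [0.3, 0.0, 0.7]
finger_gap: 0.0451
face coords -0.0315 -0.0016 0.0536 q [-0.01 -0.12 -0.84  0.32  0.04 -0.06] F [0.3 0.  0.7] rotvec [0.1 0.1 0.3] gap 0.0451 t 3.4
```

```bash
python3 -m creep '[[0,0.001,0.001,0,0,5],[0,0.001,0.001,0,0,10],[0,0.001,0.001,0,0,10],[0,0.001,0.001,0,0,10],[0,0.001,0.001,0,0,10],[0,0.001,0.001,0,0,10],[0,0.001,0.001,0,0,10],[0,0.001,0.001,0,0,10]]' 0.005 60
python3 - <<'E'
from h import *
face()
E
```

```text
clock: 4.2
tcp_pos: [0.5018, 0.0882, 0.1357]
orientation: [0.257, 0.053, 0.965, 0.032]
wrist_force: [2.0, 5.4, -2.0]
finger_gap: 0.0131
face coords -0.0312 0.0005 0.0535 q [-0.01 -0.12 -0.84  0.32  0.04  0.11] F [ 2.   5.4 -2. ] rotvec [-0.   0.  10.2] gap 0.0131 t 4.2
```

```bash
python3 -m creep '[[0,0,-0.0008,0,0,7.5],[0,0,-0.0016,0,0,15],[0,0,-0.0024,0,0,22.5],[0,0,-0.0031,0,0,30],[0,0,-0.0039,0,0,37.5],[0,0,-0.0047,0,0,45],[0,0,-0.0055,0,0,52.5],[0,0,-0.0063,0,0,60]]'
python3 - <<'E'
from h import *
face()
E
```

```text
clock: 5.0
tcp_pos: [0.498, 0.0872, 0.1407]
orientation: [0.206, 0.53, 0.808, 0.155]
wrist_force: [-1.2, 2.1, -1.2]
finger_gap: 0.0127
face coords -0.032 -0.0002 0.0597 q [-0.01 -0.13 -0.84  0.34  0.04  1.16] F [-1.2  2.1 -1.2] rotvec [ 0.2  0.  70.5] gap 0.0127 t 5.0
```

```bash
python3 -m creep '[[0,0,-0.0008,0,0,7.5],[0,0,-0.0016,0,0,15],[0,0,-0.0024,0,0,22.5],[0,0,-0.0031,0,0,30],[0,0,-0.0039,0,0,37.5],[0,0,-0.0047,0,0,45],[0,0,-0.0055,0,0,52.5],[0,0,-0.0063,0,0,60]]'
python3 -m creep '[[0,0,-0.0008,0,0,7],[0,0,-0.0015,0,0,14],[0,0,-0.0022,0,0,21],[0,0,-0.0028,0,0,27],[0,0,-0.003,0,0,29],[0,0,-0.003,0,0,29],[0,0,-0.003,0,0,29],[0,0,-0.003,0,0,29]]'
python3 - <<'E'
from h import *
face();print(env.get_state()['ft_torque'])
E
```

```text
clock: 5.8
tcp_pos: [0.4939, 0.0873, 0.1455]
orientation: [0.1, 0.863, 0.435, 0.237]
wrist_force: [-4.0, 2.0, 0.3]
finger_gap: 0.0131
clock: 6.6
tcp_pos: [0.4922, 0.0876, 0.148]
orientation: [0.037, 0.944, 0.207, 0.254]
wrist_force: [-5.4, 2.7, 1.3]
finger_gap: 0.0125
face coords -0.0334 0.0006 0.069 q [-0.01 -0.15 -0.84  0.37  0.04  2.71] F [-5.4  2.7  1.3] rotvec [3.000e-01 1.000e-01 1.592e+02] gap 0.0125 t 6.6
[0.80762563 1.15119952 0.47184765]
```

```bash
python3 -m creep '[[0,0,0,0,0,0],[0,0,0,0,0,0],[0,0,0,0,0,0],[0,0,0,0,0,0],[0,0,-0.01,0,0,0],[0,0,-0.025,0,0,0],[0,0,-0.05,0,0,0],[0,0,-0.08,0,0,0]]' 0.05 40
python3 -m creep '[[0,0,0,0,0,-8],[0,0,0,0,0,-16],[0,0,0,0,0,-24],[0,0,0,0,0,-32],[0,0,0,0,0,-40],[0,0,0,0,0,-48],[0,0,0,0,0,-56],[0,0,0,0,0,-64]]'
python3 -m creep '[[0,0,0,0,0,-8],[0,0,0,0,0,-16],[0,0,0,0,0,-24],[0,0,0,0,0,-32],[0,0,0,0,0,-40],[0,0,0,0,0,-48],[0,0,0,0,0,-56],[0,0,0,0,0,-64]]'
python3 - <<'E'
from h import *
face();to(fp(.024,-.048,.08),RK)
E
```

```text
clock: 7.4
tcp_pos: [0.4531, 0.084, 0.2193]
orientation: [0.039, 0.944, 0.206, 0.255]
wrist_force: [-0.4, -0.5, 0.2]
finger_gap: 0.0502
clock: 8.2
tcp_pos: [0.4541, 0.084, 0.2196]
orientation: [0.169, 0.689, 0.677, 0.196]
wrist_force: [0.4, 0.6, 0.4]
finger_gap: 0.0502
clock: 9.0
tcp_pos: [0.4541, 0.084, 0.2196]
orientation: [0.247, 0.226, 0.939, 0.077]
wrist_force: [-0.1, -0.0, -0.7]
finger_gap: 0.0498
face coords -0.0307 -0.0004 0.1501 q [-0.02 -0.32 -0.76  0.61  0.04  0.46] F [-0.1 -0.  -0.7] rotvec [ 0.1 -0.1 31. ] gap 0.0498 t 9.0
shift [-0.0713 -0.0125  0.0702] rot [ -0.1   0.1 -31. ] |r| 31.0
```

```bash
python3 -m creep '[[-0.014,-0.002,0,0,0,-6],[-0.028,-0.005,0,0,0,-12],[-0.042,-0.007,0,0,0,-18],[-0.057,-0.01,0,0,0,-24],[-0.071,-0.0125,0.01,0,0,-31],[-0.071,-0.0125,0.03,0,0,-31],[-0.071,-0.0125,0.05,0,0,-31],[-0.071,-0.0125,0.06,0,0,-31]]'
python3 - <<'E'
from h import *
face();to(fp(.024,-.048,.005),RK)
for nm,bx in(('side',(170,285,225,340)),('top',(130,225,225,325))):
    im,d,P=cam(nm)
    b=im[bx[0]-20:bx[1],bx[2]:bx[3]];cv2.imwrite(f'pics/{nm}2.png',cv2.resize(b,None,fx=5,fy=5,interpolation=cv2.INTER_CUBIC)[:600])
    h=cv2.cvtColor(im,cv2.COLOR_BGR2HSV)
    for c,lo,hi in(('orange',(6,170,90),(18,255,255)),('red',(0,170,70),(4,255,255))):
        m=cv2.inRange(h,lo,hi)>0;k=np.zeros_like(m);k[bx[0]:bx[1],bx[2]:bx[3]]=1
        p=P[m&k]-F;f=np.stack([p@s,p@my,p@n],1);f=f[f[:,2]>.01]
        if len(f)>5:print(nm,c,len(f),np.percentile(f,[3,50,97],axis=0).round(4).tolist())
E
```

```text
clock: 9.8
tcp_pos: [0.534, 0.0417, 0.1932]
orientation: [0.258, -0.031, 0.966, 0.009]
wrist_force: [-0.6, -0.2, 0.1]
finger_gap: 0.0501
face coords 0.0225 -0.0482 0.0888 q [-0.13 -0.13 -0.69  0.49  0.09 -0.16] F [-0.6 -0.2  0.1] rotvec [0.1 0.1 0.3] gap 0.0501 t 9.8
shift [-0.0016  0.0004  0.0838] rot [-0.1 -0.1 -0.3] |r| 0.4
side orange 251 [[-0.0516, -0.0084, 0.0695], [-0.0292, 0.0063, 0.0854], [-0.0098, 0.0146, 0.0931]]
side red 151 [[0.0394, -0.0521, 0.0137], [0.0502, -0.0347, 0.0277], [0.0585, -0.028, 0.0364]]
top red 99 [[0.0398, -0.0585, 0.0262], [0.0512, -0.0468, 0.0332], [0.0595, -0.0348, 0.0381]]
```

View pics/side2.png

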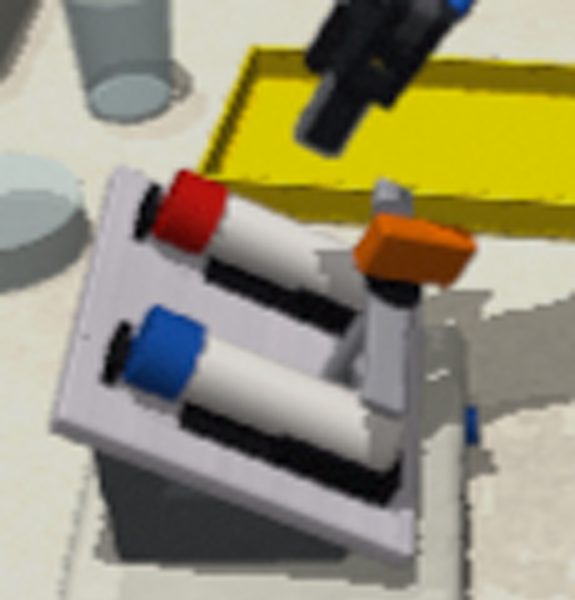

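The knob at (415,250) has turned, and knob and strap are about 16 mm higher. Both tubes are still seated, and the red cap's measured position matches the model. I'll descend on the tube.

```bash
python3 -m creep '[[-0.001,0.001,0.015,0,0,0],[-0.0015,0.001,0.03,0,0,0],[-0.0015,0.001,0.045,0,0,0],[-0.0015,0.001,0.057,0,0,0],[-0.0015,0.001,0.067,0,0,0],[-0.0015,0.001,0.075,0,0,0],[-0.0015,0.001,0.081,0,0,0],[-0.0015,0.001,0.084,0,0,0]]'
python3 -c "
from h import *
face()"
```

```text
clock: 10.7
tcp_pos: [0.5775, 0.0457, 0.1218]
orientation: [0.258, -0.031, 0.965, 0.009]
wrist_force: [0.2, 0.2, 0.7]
finger_gap: 0.0501
face coords 0.0247 -0.0473 0.0052 q [-0.1   0.04 -0.74  0.28  0.08 -0.15] F [0.2 0.2 0.7] rotvec [0.1 0.  0.3] gap 0.0501 t 10.7
```

```bash
python3 -m creep '[[0,0,0,0,0,0],[0,0,0,0,0,0],[0,0,0,0,0,0],[0,0,0,0,0,0],[0,0,0,0,0,0],[0,0,0,0,0,0],[0,0,0,0,0,0],[0,0,0,0,0,0]]' 0.01 40
python3 -c "
from h import *
face()"
```

```text
clock: 11.5
tcp_pos: [0.5774, 0.0457, 0.1223]
orientation: [0.259, -0.031, 0.965, 0.009]
wrist_force: [-2.7, -0.5, 3.8]
finger_gap: 0.0278
face coords 0.0248 -0.0473 0.0056 q [-0.1   0.04 -0.74  0.28  0.08 -0.15] F [-2.7 -0.5  3.8] rotvec [0.1 0.  0.3] gap 0.0278 t 11.5
```

```bash
python3 -m creep '[[0,0,-0.002,0,-0.3,0],[-0.0005,0,-0.004,0,-0.7,0],[-0.0005,0,-0.006,0,-1,0],[-0.0005,0,-0.008,0,-1.4,0],[-0.0005,0,-0.010,0,-1.8,0],[-0.0005,0,-0.012,0,-2.2,0],[-0.0005,0,-0.0135,0,-2.5,0],[-0.0005,0,-0.015,0,-2.5,0]]'
python3 - <<'E'
from h import *
face()
im,d,P=cam('side');cv2.imwrite('pics/side3.png',cv2.resize(im[150:270,225:345],None,fx=5,fy=5,interpolation=cv2.INTER_CUBIC))
E
```

```text
clock: 12.3
tcp_pos: [0.57, 0.0452, 0.1353]
orientation: [0.28, -0.031, 0.96, 0.009]
wrist_force: [-0.5, 0.5, -0.5]
finger_gap: 0.0275
face coords 0.0249 -0.0472 0.0206 q [-0.11 -0.01 -0.78  0.24  0.09 -0.15] F [-0.5  0.5 -0.5] rotvec [ 0.1 -2.5  0.3] gap 0.0275 t 12.3
```

View pics/side3.png

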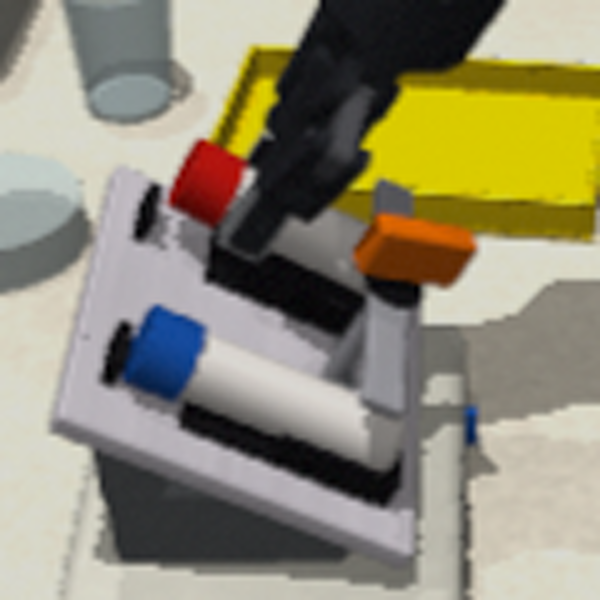

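The tube is lifted, with the red cap at (205,180) above the ledge at (150,215). Wrist force is about 0. I'll draw it along its own axis.

```bash
python3 -m creep '[[-0.004,0,0,0,0,0],[-0.01,0,0,0,0,0],[-0.017,0,0,0,0,0],[-0.025,0,0,0,0,0],[-0.034,0,0,0,0,0],[-0.044,0,0,0,0,0],[-0.055,0,0,0,0,0],[-0.065,0,0,0,0,0]]'
python3 - <<'E'
from h import *
face()
im,d,P=cam('side');cv2.imwrite('pics/side4.png',cv2.resize(im[150:270,225:345],None,fx=5,fy=5,interpolation=cv2.INTER_CUBIC))
E
```

```text
clock: 13.15
tcp_pos: [0.6263, 0.0487, 0.171]
orientation: [0.28, -0.031, 0.96, 0.009]
wrist_force: [-0.2, 0.2, -0.7]
finger_gap: 0.0276
face coords 0.0915 -0.0476 0.0234 q [-0.09  0.05 -0.61  0.35  0.08 -0.13] F [-0.2  0.2 -0.7] rotvec [ 0.1 -2.5  0.3] gap 0.0276 t 13.15
```

View pics/side4.png

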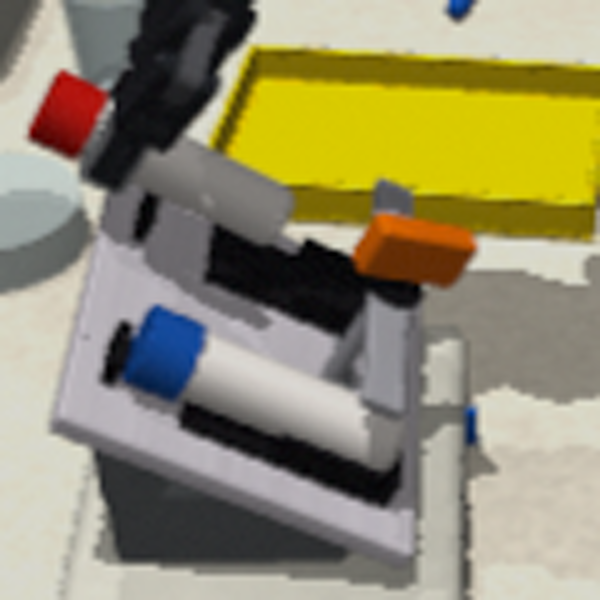

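The foot end is now clear of the strap, and the tube is held at (200,170). Next I'll lift it and work out the move to the tray.

```bash
python3 -m creep '[[-0.005,0,-0.01,0,0,0],[-0.01,0,-0.02,0,0,0],[-0.01,0,-0.035,0,0,0],[-0.01,0,-0.05,0,0,0],[-0.01,0,-0.06,0,0,0],[-0.01,0,-0.07,0,0,0],[-0.01,0,-0.08,0,0,0],[-0.01,0,-0.08,0,0,0]]'
cat >> h.py <<'E'
ty=-.065; TC=np.array([.523,-.2125,0]); tx=np.array([np.cos(ty),np.sin(ty),0])
RT=R.from_matrix(np.stack([-tx,np.cross([0,0,-1],-tx),[0,0,-1]],1))
E
python3 - <<'E'
from h import *
face();st=env.get_state();print(st['tcp_pos'])
p=TC+.022*tx
to([p[0],p[1],.17],RT)
for nm in('top','side'):
  z=np.load(nm+'0.npz');im,P=z['im'],z['P'];h=cv2.cvtColor(im,cv2.COLOR_BGR2HSV)
  m=(cv2.inRange(h,(22,120,60),(36,255,255))>0)&(abs(P[...,1]+.2)<.12)&(P[...,2]>.018)&(P[...,2]<.032)
  q=(P[m][:,:2]*1000).astype(np.float32)
  print(nm,len(q),cv2.minAreaRect(q))
E
```

```text
clock: 14.0
tcp_pos: [0.5908, 0.0463, 0.2448]
orientation: [0.281, -0.031, 0.959, 0.009]
wrist_force: [-0.3, 0.4, -0.7]
finger_gap: 0.0274
face coords 0.0977 -0.0475 0.105 q [-0.1  -0.08 -0.55  0.54  0.09 -0.14] F [-0.3  0.4 -0.7] rotvec [ 0.2 -2.6  0.3] gap 0.0274 t 14.0
[0.59084956 0.04632492 0.24475229]
shift [ 0.0928 -0.2568  0.0293] rot [ 2.1 32.6  7.2] |r| 33.4
top 521 ((523.2647705078125, -209.90841674804688), (140.48037719726562, 221.3124542236328), 86.27655792236328)
side 538 ((521.3229370117188, -208.21475219726562), (145.9217529296875, 220.0411376953125), 86.31476593017578)
```

```bash
sed -i 's/-.2125,0/-.210,0/' h.py; python3 -m creep '[[0.005,-0.015,0,0,2,0.5],[0.015,-0.045,0,0.3,6,1.3],[0.03,-0.085,0,0.6,11,2.4],[0.045,-0.125,0.005,1,16,3.5],[0.06,-0.165,0.01,1.4,21,4.6],[0.075,-0.205,0.015,1.7,26,5.7],[0.087,-0.238,0.022,2,30,6.6],[0.093,-0.254,0.029,2.1,32.6,7.2]]'
python3 - <<'E'
from h import *
p=TC+.022*tx
to([p[0],p[1],.05],RT);face()
E
```

```text
clock: 14.8
tcp_pos: [0.5441, -0.2142, 0.1668]
orientation: [-0.003, 0.034, 0.999, 0.0]
wrist_force: [-0.2, 0.7, -1.5]
finger_gap: 0.0277
shift [-0.0013  0.0028  0.1168] rot [ 0.  -0.4 -0.2] |r| 0.4
face coords 0.0026 -0.3042 0.0699 q [-0.51  0.36 -0.04  1.17 -0.   -0.44] F [-0.2  0.7 -1.5] rotvec [ 2.  30.3  7.8] gap 0.0277 t 14.8
```

```bash
python3 -m creep '[[-0.001,0.002,0.01,0,0,0],[-0.001,0.002,0.03,0,0,0],[-0.001,0.003,0.05,0,0,0],[-0.001,0.003,0.07,0,0,0],[-0.001,0.003,0.09,0,0,0],[-0.001,0.003,0.105,0,0,0],[-0.001,0.003,0.115,0,0,0],[-0.001,0.003,0.12,0,0,0]]'
python3 - <<'E'
from h import *
p=TC+.022*tx
to([p[0],p[1],.01],RT);face()
im,d,P=cam('side');cv2.imwrite('pics/side5.png',cv2.resize(im[110:230,230:370],None,fx=5,fy=5,interpolation=cv2.INTER_CUBIC))
E
```

```text
clock: 15.6
tcp_pos: [0.5443, -0.2069, 0.0474]
orientation: [-0.002, 0.032, 0.999, 0.001]
wrist_force: [-0.5, 0.1, -0.7]
finger_gap: 0.0278
shift [-0.001  -0.0046  0.0374] rot [ 0.1 -0.2  0. ] |r| 0.2
face coords -0.0565 -0.2969 -0.0339 q [-0.5   0.45 -0.23  0.9  -0.   -0.44] F [-0.5  0.1 -0.7] rotvec [ 1.9 30.2  7.5] gap 0.0278 t 15.6
```

View pics/side5.png

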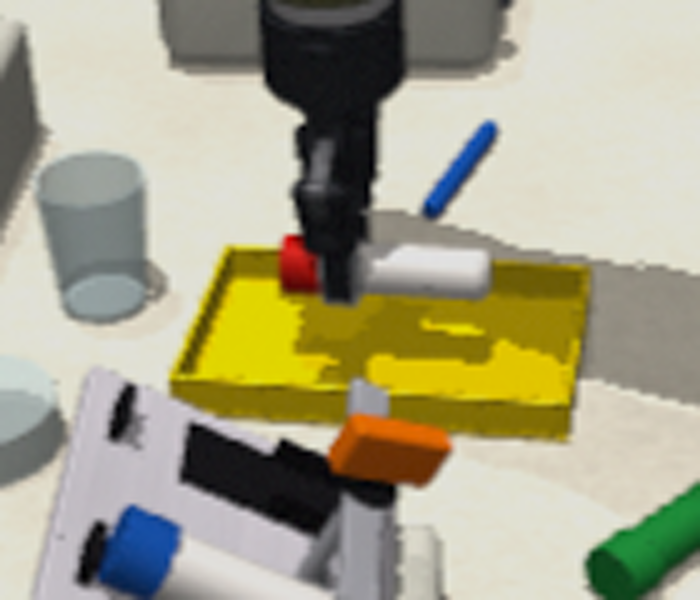

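The tube is held level at (390,270) above the tray, well inside its walls. I'll lower it the rest of the way.

```bash
python3 -m creep '[[-0.001,-0.002,0.008,0,0,0],[-0.001,-0.004,0.016,0,0,0],[-0.001,-0.004,0.023,0,0,0],[-0.001,-0.004,0.029,0,0,0],[-0.001,-0.004,0.033,0,0,0],[-0.001,-0.004,0.036,0,0,0],[-0.001,-0.004,0.038,0,0,0],[-0.001,-0.004,0.038,0,0,0]]'
python3 -c "
from h import *
face()"
```

```text
clock: 16.45
tcp_pos: [0.5455, -0.212, 0.0102]
orientation: [-0.002, 0.033, 0.999, 0.0]
wrist_force: [-0.7, -1.1, -0.3]
finger_gap: 0.0276
face coords -0.0744 -0.3021 -0.0665 q [-0.51  0.49 -0.26  0.82 -0.   -0.44] F [-0.7 -1.1 -0.3] rotvec [ 2.  30.1  7.6] gap 0.0276 t 16.45
```

Not touching yet; 2 mm more, gently.

```bash
python3 -m creep '[[0,0,0.0005,0,0,0],[0,0,0.001,0,0,0],[0,0,0.0015,0,0,0],[0,0,0.002,0,0,0],[0,0,0.002,0,0,0],[0,0,0.002,0,0,0],[0,0,0.002,0,0,0],[0,0,0.002,0,0,0]]'
python3 -m creep '[[0,0,0,0,0,0],[0,0,0,0,0,0],[0,0,0,0,0,0],[0,0,0,0,0,0],[0,0,-0.001,0,0,0],[0,0,-0.003,0,0,0],[0,0,-0.006,0,0,0],[0,0,-0.01,0,0,0]]' 0.045
python3 -m creep '[[0,0,-0.01,0,0,0],[0,0,-0.025,0,0,0],[0,0,-0.04,0,0,0],[0,0,-0.06,0,0,0],[0,0,-0.08,0,0,0],[0,0,-0.10,0,0,0],[0,0,-0.12,0,0,0],[0,0,-0.13,0,0,0]]'
python3 - <<'E'
from h import *
im,d,P=cam('side');cv2.imwrite('pics/side6.png',cv2.resize(im[110:270,225:375],None,fx=3.7,fy=3.7,interpolation=cv2.INTER_CUBIC))
h=cv2.cvtColor(im,cv2.COLOR_BGR2HSV)
m=(cv2.inRange(h,(0,170,70),(4,255,255))>0)&(P[...,1]<-.1)&(P[...,1]>-.3)&(P[...,0]>.4)&(P[...,0]<.65)
p=P[m]-TC;print(len(p),np.percentile(np.stack([p@tx,p@np.array([-tx[1],tx[0],0]),p[:,2]],1),[3,50,97],axis=0).round(3))
o=(cv2.inRange(h,(6,170,90),(18,255,255))>0);o[:170]=0;o[285:]=0;o[:,:285]=0;o[:,330:]=0
q=P[o]-F;c=q@n;print('knob height median',np.median(c[c>.03]))
E
```

```text
clock: 17.25
tcp_pos: [0.5456, -0.2121, 0.0085]
orientation: [-0.001, 0.033, 0.999, 0.0]
wrist_force: [-0.3, -0.8, -0.8]
finger_gap: 0.0278
clock: 18.05
tcp_pos: [0.5455, -0.212, 0.0187]
orientation: [-0.002, 0.033, 0.999, 0.0]
wrist_force: [-0.1, -0.4, -0.1]
finger_gap: 0.045
clock: 18.85
tcp_pos: [0.5469, -0.2127, 0.1513]
orientation: [0.0, 0.033, 0.999, -0.001]
wrist_force: [0.6, -0.5, -0.8]
finger_gap: 0.0448
67 [[ 0.036 -0.004  0.017]
 [ 0.045  0.011  0.032]
 [ 0.054  0.017  0.04 ]]
knob height median 0.08487243282745353
```

View pics/side6.png

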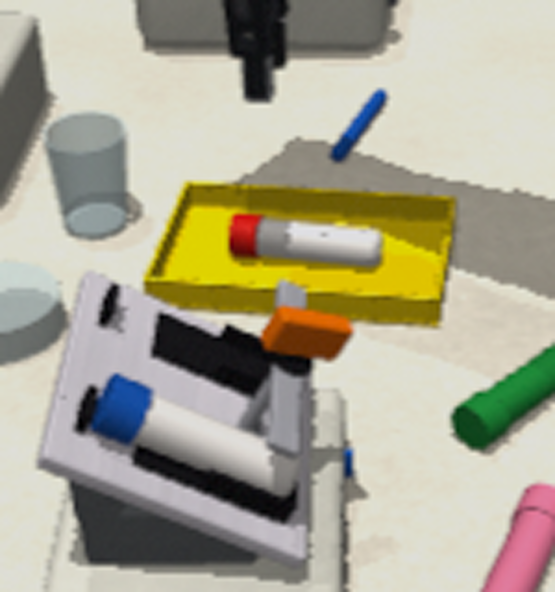

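The red-capped tube lies flat in the tray at (305,240), away from the walls. The blue tube is in its cradle, the knob is still raised and the arm is clear, so I'm handing in.

```bash
python3 -c "
from h import *
print(env.hand_in())"
```

```text
the job is handed in; nothing more can be done
None
```

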